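# Screw down the clamp of a pressure pot with fingertip strokes

## Robot

A 7-joint arm with a two-finger parallel gripper is mounted at the origin on the work surface. World frame = base frame: x ahead of the robot, y to its left, z up, the work surface at z = 0. Lengths are in mm, angles in rad, forces in N, time in s.
With the tool pointing down it reaches from about 400 to 850 mm from the base axis. Payload 6.9 kg.
Tool frame: the origin (TCP) lies midway between the tips of the shut fingers; the grasp point (between the pads) lies bot.grasp_offset behind it (bot.grasp_offset is the distance from the TCP to the grasp point, in mm); z points along the fingers, y is the direction in which the jaws open and shut (so a half turn about z gives the same grasp; the last joint's range is limited). The gripper opens to 85 mm and grips with 20 to 120 N. Pads are 22 mm wide; open, the fingers measure 114 mm over their backs; the gripper's body (76 mm by 85 mm) begins 54 mm behind the grasp point. The pads swing forward as they close: fully open they stand 13 mm farther back than shut.
Start: joints at [1.22, 0.507, -0.238, 1.5, 0.126, 1.149, -0.155], TCP at [275.644, -560.92, 231.275] pointing down, gripper open.
Joint ranges: [-3.08, 3.08], [-0.24, 2.05], [-1.43, 1.35], [0, 2.5], [-1.52, 4.66], [0.17, 1.96], [-2.89, 2.89]. Speed limits (rad/s): [2.39, 2.39, 3.14, 3.14, 3.14, 3.14, 3.14].

## Interface

Orientations are given as [roll, pitch, yaw] about the fixed x, y, z axes, in that order (R = Rz(yaw) Ry(pitch) Rx(roll)).
In Python, from bench import bot, camera, camera_params, recognise, tip_of gives the robot as it stands.
- The arm moves only by the tool apply_moves, never from a script. Its argument "plan" is a list that holds one entry, the list of rows, each a list of 7 numbers: the turn, a rotation vector about the tool's x, y, z in units of 5 degrees (1.0 is 5 degrees), then the shift along the tool's x, y, z in units of 25 mm (1.0 is 25 mm), then the closure, from -1 (fully open) to 1 (shut), so that 0 is half open. A call has 1 to 10 rows; each row shifts and turns the commanded pose from where the row before left it, along the tool's axes as they then stand; what a row does not reach is not made up. A row lasts 1/12 s, in which the tool goes at most 41.7 mm and 7.16 degrees, less where a joint would pass 70% of its speed; a pose out of reach is approached as far as the arm can. A call is refused whole if a number of a shift passes 1 or a number of a turn 1, either way. A call with a gripper value outside its range is refused whole. The fingers move at their own pace and stop on an object; "grip_force" is the grip in N (left out, the last holds). Time passes only in rows, so rows that do not move let the fingers close. It gives the time, the measured TCP pose, the force and the opening at its end, in the units of the state.
- bot.state(): the state, without advancing time (a new reading comes with each control period).
- camera(name): name is "scene" or "side" or "wrist"; returns the picture (480x640x3 uint8, blue, green, red); there is no depth.
- camera_params(name): a dict with "vfov" (degrees; the focal length in pixels is half the picture's height over the tangent of half this angle, whatever the lens; pixels are square), "cx", "cy" (the principal point, pixels), "R" (3x3) and "t" (3): a world point X has camera coordinates R X + t. Camera axes: x right, y down, z forward; pixel columns grow to the right and rows downward; lengths in mm; the calibration is good to about 2 mm. A picture is of the moment at which its call begins: read the wrist's pose just before it. camera_params takes no time and is no camera call; for the wrist camera it gives the pose at the moment of the call.
- bot.finish_job(): hands the job in, once; it reports no verdict.
Trained networks look in the newest picture that a camera, given by its name, has taken for a name from the list of things; names that differ only in an ending like _2 or _b are one class to them, and where a whole thing is asked for, a point or a joint stands for the part that bears it (a point fixed in the world has none). Each returns a list of dicts, best first, with "conf" (0 to 1); they miss things now and then, are a little off and sometimes report something else, mostly with a low value. They report only what shows in the picture. A call takes as long as a camera call. They do not tell look-alikes from the thing itself.
- recognise(camera, target): "box" ([left, top, width, height] in pixels, round what is visible of it).
- tip_of(camera, target): "xy" ([column, row] in pixels: a listed point, or the origin of a listed thing).
The state is a dict: "t": time; "q": joint angles; "dq": joint speeds; "joint_torque": joint torques, N m; "tcp_pos": TCP position; "orientation": TCP orientation; "ft_force": force on the tool from outside, world axes, zero at the start; "torque": the same for the moment, N m; "gripper_width": opening from 0.0 (shut) to 1.0 (fully open).
Only numpy, scipy, OpenCV 4.12 (cv2) and the standard library are available. Lean on these libraries where they do the work, as an engineer would, in place of code of your own. Each camera call takes 0.05 s, during which the arm holds its last target. There are 200 camera calls.

## Task

The pressure pot's lid is on, but the wing screw of its clamp is still loose. With the fingertips against the sides of the wings, push the screw round clockwise (seen from above), stroke after stroke, until it comes to its stop and bears finger-tight on the lid. Only push the wings: never take them between the fingers, do not shove, tip or lift the pot, leave everything else on the shelf where it is.

Things in the scene. Friction and masses are not known exactly. Their poses are not given: they have to be found in the camera images.
- pot: Round aluminium screw-clamp pressure pot, about 3 kg, standing loose on the steel shelf: 208 mm across the rim, rim 125 mm high, black side handles on its +-x sides (out to 143 mm from the axis, 101 mm high), a steel stirrup 28 mm wide arching over the lid from its +y to its -y side (out to 132 mm, its top 182 mm high in the middle) with a round boss of 30 mm diameter, top 192 mm high, in the middle. Origin: centre of the underside; z is up, along the screw axis.
- lid: Domed steel lid lying loose on the pot's rim under the stirrup, 204 mm across, 21 mm high at the flat crown in the middle; a black vent weight (22 mm diameter, top 40 mm above the lid's underside) stands 66 mm from the centre on its +x side. Origin: centre of the underside, on the pot's axis.
- spindle: Steel screw spindle, 13 mm diameter, in the boss of the stirrup, with a brass pressure pad of 34 mm diameter at its lower end. Sinks 4 mm with each clockwise turn of the wing screw. Origin: centre of the pad's underside, which meets the lid's crown 146 mm above the shelf.
- wing_screw (a joint): Turning of the wing screw, rad. Grows as it turns clockwise seen from above. It starts loose, between 0.6 and 3.0; the pad meets the lid at about 9.5 and the screw comes to a firm stop at 10.0 (finger-tight). It turns with light friction (0.05 N m, so about 1.6 N at the wings, 3 N as it tightens), does not run on, and stays where it is left.
- wing_hub (a point): Centre of the black wing screw on top of the spindle, on the screw axis at mid-height of the wings. Turns with the screw: the two equal wings run along its own +x and -x out to 46 mm from the axis, 7 mm thick (along its y), from about 11 mm below to 13 mm above this point; hub 25 mm diameter. It lies about 229 mm above the shelf when loose, 224 mm at the stop, so the boss is at least 31 mm below it: nothing else lies in the circle of the wings.
- griddle: Blue enamelled round griddle, 260 mm across, 22 mm high, wooden handle on its -x side reaching 265 mm from the centre. Origin: centre of the underside. Leave alone.
- mug: Brown earthenware mug, 80 mm diameter, 92 mm high, handle at its +y side. Origin: centre of the underside. Leave alone.
- scoop: Beige plastic measuring scoop, 62 mm diameter, 42 mm high, handle on its -x side reaching 114 mm from the centre. Origin: centre of the underside. Leave alone.
- salt_jar: Glass jar with red cap, 68 mm diameter, 105 mm high. Origin: centre of the underside. Leave alone.
- spoon: Wooden spoon, 290 mm long along its x, lying on the shelf. Origin: middle, underside. Leave alone.
- cabinet_door0 (a joint): Swing door, with round aluminium knob, of the white cabinet (340 mm wide, 240 mm high) on the robot's right; 0 is shut, grows as it opens (rad). Leave alone.
Mind the look-alikes: they are no part of the job. Leave any green look-alike of the lid alone.

How it is judged (in metres and radians):
At the end, for the whole second after the job is handed in: The wing screw is within 0.3 rad of its stop (joint above 9.7) with its pad pressing on the lid (over 10 N); the pot stands level and at rest within 30 mm of where it stood, the lid centred on it within 10 mm; the bystanders are where they were (value of joint wing_screw above 9.7 rad and contact force between spindle and lid above 10 N and distance of pot from where it was at the start of the episode below 0.03 m and angle between pot's own z axis and vertical below 0.05 rad and horizontal distance between lid and pot below 0.01 m and linear speed of pot below 0.01 m/s); the robot touches nothing.
It fails at once if the wings are taken between the fingers (contact force between the fingers and wing_screw above 0.3 N and y of the grasp point in the frame of wing_hub between -0.004 and 0.004 m and horizontal distance between the grasp point and wing_hub below 0.055 m and z of the grasp point in the frame of wing_hub below 0.025 m).
It fails at once if the pot is shoved more than 40 mm or lifted or tipped (distance of pot from where it was at the start of the episode above 0.04 m or height (world z) of pot above 0.01 m or angle between pot's own z axis and vertical above 0.12 rad).
It fails at once if a bystander is moved more than 25 mm or the cabinet door is opened (distance of any of griddle, mug, scoop, salt_jar, spoon from where it was at the start of the episode above 0.025 m or value of joint cabinet_door0 above 0.15 rad).
It also fails if it takes over 61 s, if anything falls off the work surface, if the arm or the gripper's body presses on something with over 40 N, if the wrist force passes 120 N, or if a joint passes its speed limit or range.

## Working session

There is one attempt and no reset: what is moved stays moved. The work goes in short steps, Python scripts to look and compute and a tool call to move; the robot and the scene stay as the last step left them, time stands still between calls to the robot, and variables do not carry over. Pictures are saved under pics/ and viewed, about 8 in all and at most 12, crops included, and the job is handed in when it is done.

Besides the shell and the picture viewer there is one more tool, called after ">>>" as name(argument=value, ...) on one line, values as JSON. apply_moves: Moves the arm, as the interface text tells. Its arguments: {"type":"object","properties":{"plan":{"type":"array"},"grip_force":{"type":"number"}},"required":["plan"]}

```bash
mkdir -p pics; ls; python3 - <<'E'
from bench import *
import cv2,numpy as np
s=bot.state();print({k:s[k] for k in('t','tcp_pos','orientation','gripper_width')},bot.grasp_offset)
for c in('scene','side'):
    im=camera(c);cv2.imwrite(f'pics/{c}0.png',im)
    p=camera_params(c);print(c,p)
    for n in('wing_hub','pot','lid'):
        print(n,tip_of(c,n)[:3])
E
```

```text
pics
{'t': 0.0, 'tcp_pos': array([ 275.37099658, -560.48934315,  230.43546793]), 'orientation': array([-3.13979909e+00,  5.57056311e-05,  4.56841694e-01]), 'gripper_width': 1.00235733767341} 18.700000000000003
scene {'vfov': 46.3678104335644, 'cx': 324.52136418013595, 'cy': 233.19367342129286, 'R': array([[-0.68347732,  0.72993547,  0.00727773],
       [ 0.39048678,  0.37402065, -0.84120665],
       [-0.61674859, -0.57210381, -0.54066479]]), 't': array([ 345.16153182,  -41.2904122 , 1773.00007398])}
wing_hub [{'xy': [343.8, 245.6], 'conf': 0.56}]
pot [{'xy': [344.0, 323.9], 'conf': 0.85}]
lid [{'xy': [248.2, 288.5], 'conf': 0.89}, {'xy': [344.0, 283.4], 'conf': 0.88}, {'xy': [317.9, 245.1], 'conf': 0.63}]
side {'vfov': 50.211607398410614, 'cx': 328.9649016562995, 'cy': 237.5151800780018, 'R': array([[-0.98958923, -0.14351175,  0.01084124],
       [-0.08110246,  0.4938425 , -0.86576093],
       [ 0.118893  , -0.85762694, -0.50034037]]), 't': array([ 489.8032983 ,  179.06542866, 1268.41956333])}
wing_hub [{'xy': [296.4, 232.2], 'conf': 0.5}]
pot [{'xy': [294.5, 314.0], 'conf': 0.84}]
lid [{'xy': [388.7, 258.7], 'conf': 0.86}, {'xy': [294.8, 271.3], 'conf': 0.65}]
```

```bash
cat > h.py <<'E'
from bench import *
import cv2,numpy as np
def K(p):
    f=240/np.tan(np.radians(p['vfov']/2));return np.array([[f,0,p['cx']],[0,f,p['cy']],[0,0,1]])
def ray(p,xy,z):
    R=np.array(p['R']);t=np.array(p['t']);C=-R.T@t
    d=R.T@np.linalg.inv(K(p))@[*xy,1];return C+d*(z-C[2])/d[2]
def proj(p,X):
    x=K(p)@(np.array(p['R'])@X+p['t']);return x[:2]/x[2]
E
python3 - <<'E'
from h import *
a=camera_params('scene');b=camera_params('side')
print(ray(a,(343.8,245.6),229),ray(b,(296.4,232.2),229),ray(a,(344,323.9),0),ray(b,(294.5,314),0))
P=[K(p)@np.c_[p['R'],p['t']] for p in(a,b)]
for u,v in(((343.8,245.6),(296.4,232.2)),((344,323.9),(294.5,314))):
    X=cv2.triangulatePoints(*P,np.array(u),np.array(v))[:,0];print(X[:3]/X[3])
i=cv2.imread('pics/scene0.png');j=cv2.imread('pics/side0.png')
cv2.imwrite('pics/both.png',np.hstack([cv2.resize(i,(400,300),interpolation=3),cv2.resize(j,(400,300),interpolation=3)]))
cr=np.hstack([cv2.resize(i[180:300,270:430],(400,300),interpolation=2),cv2.resize(j[170:290,220:380],(400,300),interpolation=2)])
cv2.imwrite('pics/a.png',np.vstack([cv2.imread('pics/both.png'),cr]))
E
```

```text
[563.28840905 110.65689221 229.        ] [554.57280792 106.22585011 229.        ] [559.36095825 115.74079588   0.        ] [564.1479054  106.29956253   0.        ]
[556.06273227 103.87644486 224.82946901]
[562.71587964 117.71626272   6.15670245]
```

View pics/a.png

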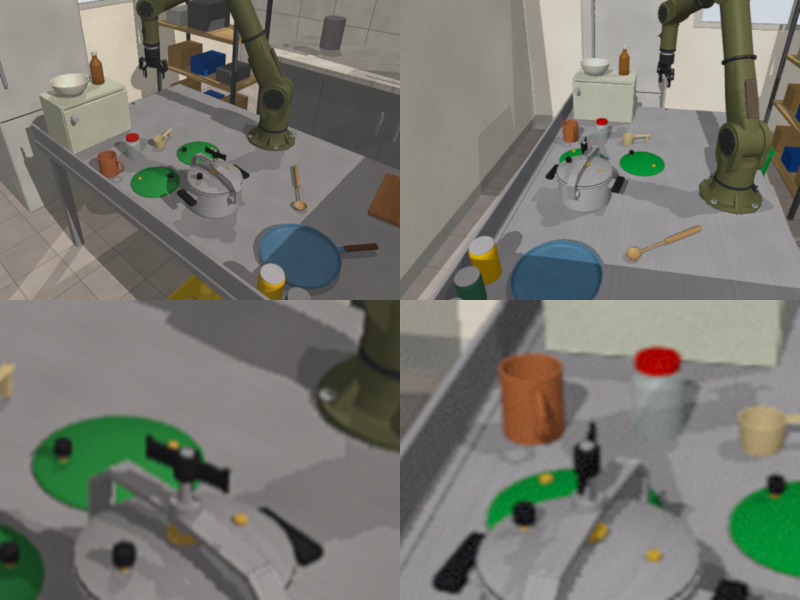

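The pot stands at about (560, 110). The wing screw in the scene crop is around pixel (344, 245). I'll raise the tool and go above it with the fingers shut.

>>> apply_moves(plan=[[[0,0,0,0,0,-1,1],[0,0,0,0,0,-1,1],[0,0,0,0,0,-1,1],[0,0,0,0,0,-1,1],[0,0,0,0.5,-0.4,-1,1],[0,0,0,0.9,-0.8,-1,1],[0,0,0,0.95,-0.85,-0.4,1],[0,0,0,0.95,-0.85,0,1],[0,0,0,0.95,-0.85,0,1],[0,0,0,0.95,-0.85,0,1]]])

```text
t: 1.23
tcp_pos: [342.0, -398.9, 391.7]
orientation: [3.141, -0.0, 0.457]
ft_force: [0.1, -0.4, -0.2]
gripper_width: 0.001
```

>>> apply_moves(plan=[[[0,0,0,0.95,-0.85,0,1],[0,0,0,0.95,-0.85,0,1],[0,0,0,0.95,-0.85,0,1],[0,0,0,0.95,-0.85,0,1],[0,0,0,0.95,-0.85,0,1],[0,0,0,0.95,-0.85,0,1],[0,0,0,0.95,-0.85,0,1],[0,0,0,0.95,-0.85,0,1],[0,0,0,0.95,-0.85,0,1],[0,0,0,0.95,-0.85,0,1]]])

```text
t: 2.07
tcp_pos: [461.3, -103.4, 391.6]
orientation: [3.141, -0.0, 0.457]
ft_force: [0.6, -0.3, -0.2]
gripper_width: -0.005
```

>>> apply_moves(plan=[[[0,0,0,0.95,-0.85,0,1],[0,0,0,0.95,-0.85,0,1],[0,0,0,0.6,-0.5,0,1],[0,0,0,0,0,0,1],[0,0,0,0,0,0,1],[0,0,0,0,0,0,1]]])

```text
t: 2.57
tcp_pos: [492.6, -28.9, 391.2]
orientation: [3.141, 0.001, 0.456]
ft_force: [-0.1, -0.3, -0.2]
gripper_width: -0.0
```

```bash
python3 - <<'E'
from h import *
s=bot.state();print(s['t'],s['tcp_pos'],s['q'])
p=camera_params('wrist');im=camera('wrist');cv2.imwrite('pics/w1.png',im)
print(p['R'],p['vfov'],-np.array(p['R']).T@p['t'],proj(p,np.array([558,108,228])))
for n in('wing_hub',):
    for d in tip_of('wrist',n)[:3]: print(n,d,ray(p,d['xy'],228))
print(recognise('wrist','wing_hub'))
E
```

```text
2.5667 [492.59637485 -28.90966938 391.18107373] [ 0.42417443  0.2258111  -0.54665791  1.52158664  0.1184993   1.42775094
 -1.24295724]
[[ 4.39258181e-01 -8.98360855e-01  1.59721927e-04]
 [-8.50088861e-01 -4.15597831e-01  3.23461546e-01]
 [-2.90518810e-01 -1.42218908e-01 -9.46241303e-01]] 61.364431335923676 [568.87758918   7.97736784 533.94957247] [181.4136705   51.27513849]
wing_hub {'xy': [183.3, 41.7], 'conf': 0.91} [564.20599531 108.8697787  228.        ]
wing_hub {'xy': [498.7, 302.4], 'conf': 0.47} [ 493.13577914 -197.65649018  228.        ]
[{'box': [106.9, 10.5, 144.2, 66.5], 'conf': 0.74}]
```

View pics/w1.png

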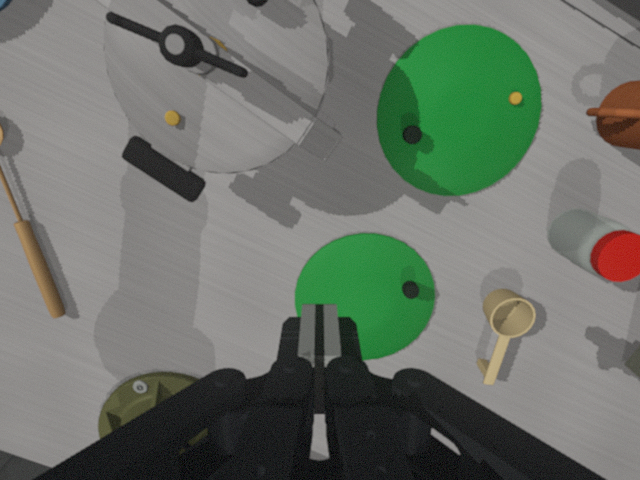

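The wrist picture shows the wing screw clearly: tips near (110, 16) and (245, 73), hub near (181, 43).

```bash
python3 - <<'E'
from h import *
p=camera_params('wrist')
a,b,m=[ray(p,x,229) for x in((110,16),(245,73),(181,43.5))]
print(a,b,m,(a+b)/2,np.linalg.norm(a-b),np.degrees(np.arctan2(*(a-b)[1::-1])))
E
```

```text
[557.66639378 157.46527434 229.        ] [564.59951828  62.66349206 229.        ] [562.69391687 109.10307111 229.        ] [561.13295603 110.0643832  229.        ] 95.0549637775844 94.18275720287201
```

>>> apply_moves(plan=[[[0,0,0,0.9,-0.4,0,1],[0,0,0,0.9,-0.4,0,1],[0,0,0,0.95,-0.42,0.4,1],[0,0,0,0.95,-0.42,0.8,1],[0,0,0,0.95,-0.42,0.8,1],[0,0,0,0.97,-0.4,0.8,1],[0,0,0,0,0,0.8,1],[0,0,0,0,0,0.8,1],[0,0,0,0,0,0,1],[0,0,0,0,0,0,1]]])

```text
t: 3.55
tcp_pos: [591.5, 87.9, 280.8]
orientation: [-3.141, 0.002, 0.455]
ft_force: [0.1, -0.8, 0.5]
gripper_width: 0.001
```

```bash
python3 - <<'E'
from h import *
s=bot.state();print(s['t'],s['tcp_pos'],s['orientation'])
p=camera_params('wrist');im=camera('wrist');print(proj(p,np.array([561.5,109.5,229])))
for d in tip_of('wrist','wing_hub')[:2]: print(d,ray(p,d['xy'],229))
for e in((557.7,157.5,229),(564.6,62.6,229),(561.5,109.5,240)):
    cv2.circle(im,tuple(int(v) for v in proj(p,np.array(e))),3,(0,0,255),1)
cv2.imwrite('pics/w2.png',im)
for k in range(10):
    r=np.radians(-158-12*k); print(k,np.round(7.74/25*np.cos(r),2),np.round(-7.74/25*np.sin(r),2))
E
```

```text
3.55 [591.51034387  87.93846117 280.82015326] [-3.14130458e+00  2.14434835e-03  4.55432556e-01]
[257.65357426 304.76469189]
{'xy': [256.3, 306.9], 'conf': 0.9} [559.9996145  109.64830806 229.        ]
0 -0.29 0.12
1 -0.3 0.05
2 -0.31 -0.01
3 -0.3 -0.07
4 -0.28 -0.14
5 -0.24 -0.19
6 -0.2 -0.24
7 -0.15 -0.27
8 -0.09 -0.3
9 -0.02 -0.31
```

View pics/w2.png

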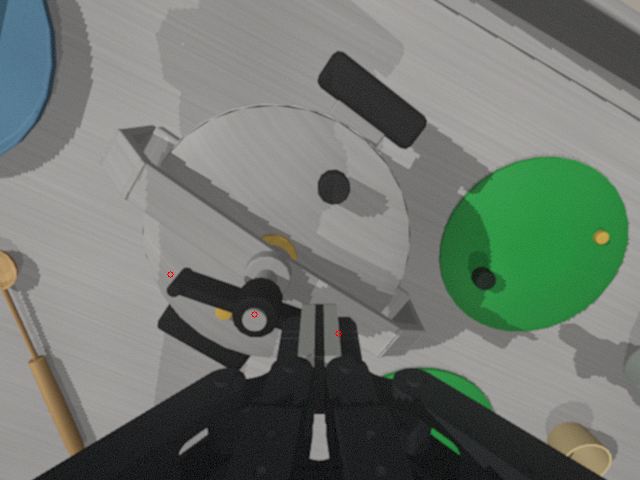

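Hub confirmed at about (560.5, 109.5), at pixel (256, 307), with the fingers beside the -y wing. I'll go down beside it.

>>> apply_moves(plan=[[[0,0,0,0,0,0.5,1],[0,0,0,0,0,0.6,1],[0,0,0,0,0,0.6,1],[0,0,0,0,0,0.5,1],[0,0,0,0,0,0.4,1],[0,0,0,0,0,0,1],[0,0,0,0,0,0,1]]])

```text
t: 4.23
tcp_pos: [592.2, 89.0, 217.1]
orientation: [3.141, -0.001, 0.456]
ft_force: [-0.5, 0.3, 1.4]
gripper_width: -0.002
```

>>> apply_moves(plan=[[[0,0,0,-0.29,0.12,0,1],[0,0,0,-0.3,0.05,0,1],[0,0,0,-0.31,-0.01,0,1],[0,0,0,-0.3,-0.07,0,1],[0,0,0,0,0,0,1],[0,0,0,0,0,0,1]]])

```text
t: 4.73
tcp_pos: [565.3, 73.6, 216.8]
orientation: [3.141, 0.0, 0.457]
ft_force: [1.0, -0.1, -0.3]
gripper_width: 0.001
```

```bash
cat > c.py <<'E'
from h import *
s=bot.state();print(s['t'],s['tcp_pos'],s['ft_force'])
d=s['tcp_pos'][:2]-[560.8,109.5];print('r',np.hypot(*d),'ang',np.degrees(np.arctan2(d[1],d[0])))
E
python3 c.py; python3 - <<'E'
from h import *
p=camera_params('wrist');im=camera('wrist');cv2.imwrite('pics/w3.png',im)
for d in tip_of('wrist','wing_hub')[:2]: print(d,ray(p,d['xy'],229))
for k in range(30):
    r=np.radians(-158-12*k); print(k,np.round(7.74/25*np.cos(r),2),np.round(-7.74/25*np.sin(r),2),end='; ')
E
```

```text
4.7333 [565.32480194  73.55339903 216.78022931] [ 1.03207211 -0.11868023 -0.27975692]
r 36.230262956561184 ang -82.8255895259212
{'xy': [227.3, 314.7], 'conf': 0.66} [561.78282152 108.48491122 229.        ]
{'xy': [601.8, 458.4], 'conf': 0.4} [567.68380094 -57.12003774 229.        ]
0 -0.29 0.12; 1 -0.3 0.05; 2 -0.31 -0.01; 3 -0.3 -0.07; 4 -0.28 -0.14; 5 -0.24 -0.19; 6 -0.2 -0.24; 7 -0.15 -0.27; 8 -0.09 -0.3; 9 -0.02 -0.31; 10 0.04 -0.31; 11 0.11 -0.29; 12 0.16 -0.26; 13 0.22 -0.22; 14 0.26 -0.17; 15 0.29 -0.12; 16 0.3 -0.05; 17 0.31 0.01; 18 0.3 0.07; 19 0.28 0.14; 20 0.24 0.19; 21 0.2 0.24; 22 0.15 0.27; 23 0.09 0.3; 24 0.02 0.31; 25 -0.04 0.31; 26 -0.11 0.29; 27 -0.16 0.26; 28 -0.22 0.22; 29 -0.26 0.17;
```

View pics/w3.png

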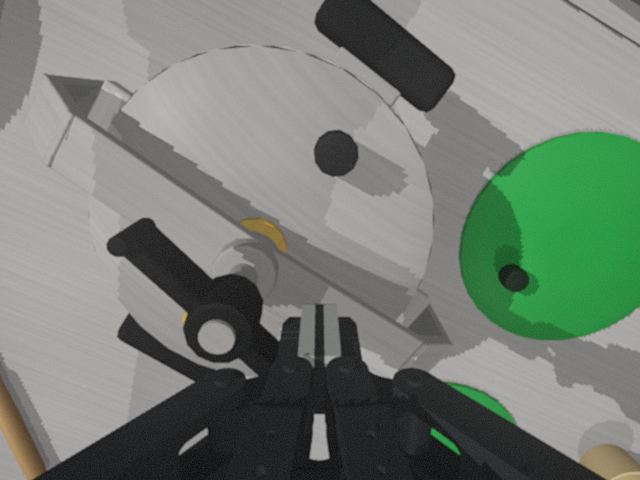

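The wing has turned with the finger. It pushes cleanly with about 1 N, so I'll carry on round the circle.

>>> apply_moves(plan=[[[0,0,0,-0.28,-0.14,0,1],[0,0,0,-0.24,-0.19,0,1],[0,0,0,-0.2,-0.24,0,1],[0,0,0,-0.15,-0.27,0,1],[0,0,0,-0.09,-0.3,0,1],[0,0,0,-0.02,-0.31,0,1],[0,0,0,0.04,-0.31,0,1],[0,0,0,0,0,0,1],[0,0,0,0,0,0,1]]])

```text
t: 5.58
tcp_pos: [524.9, 104.3, 216.3]
orientation: [-3.141, 0.0, 0.459]
ft_force: [-0.3, 0.4, 0.1]
gripper_width: 0.004
```

```bash
python3 c.py
```

```text
5.5833 [524.94970967 104.27415098 216.27700988] [-0.25773009  0.40592662  0.08517467]
r 36.22917077143617 ang -171.7064830421979
```

>>> apply_moves(plan=[[[0,0,0,0.11,-0.29,0,1],[0,0,0,0.16,-0.26,0,1],[0,0,0,0.22,-0.22,0,1],[0,0,0,0.26,-0.17,0,1],[0,0,0,0.29,-0.12,0,1],[0,0,0,0.3,-0.05,0,1],[0,0,0,0.31,0.01,0,1],[0,0,0,0.3,0.07,0,1],[0,0,0,0,0,0,1],[0,0,0,0,0,0,1]]])

```text
t: 6.42
tcp_pos: [558.6, 148.0, 216.2]
orientation: [-3.141, -0.001, 0.457]
ft_force: [0.3, -0.0, 1.4]
gripper_width: -0.002
```

```bash
python3 c.py;python3 - <<'E'
from h import *
p=camera_params('wrist');im=camera('wrist');cv2.imwrite('pics/w4.png',im)
print(proj(p,np.array([560.8,109.5,228])),tip_of('wrist','wing_hub')[:2])
E
```

```text
6.4167 [558.64838322 148.00585932 216.18511434] [ 0.27701317 -0.00169313  1.35206854]
r 38.56592611139801 ang 93.19822743469737
[410.02742972 376.75540641] [{'xy': [410.3, 376.0], 'conf': 0.67}]
```

View pics/w4.png

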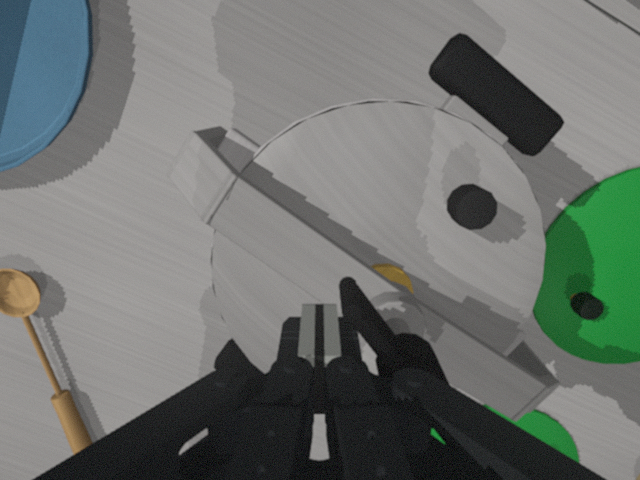

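The wing (tip at pixel (348, 283)) is ahead of the finger and the hub is where predicted. I'll continue.

>>> apply_moves(plan=[[[0,0,0,0.28,0.16,0,1],[0,0,0,0.24,0.21,0,1],[0,0,0,0.2,0.24,0,1],[0,0,0,0.14,0.27,0,1],[0,0,0,0.08,0.3,0,1],[0,0,0,0.02,0.31,0,1],[0,0,0,-0.04,0.31,0,1],[0,0,0,-0.11,0.29,0,1],[0,0,0,0,0,0,1],[0,0,0,0,0,0,1]]])

```text
t: 7.35
tcp_pos: [599.2, 108.4, 216.4]
orientation: [3.141, -0.0, 0.455]
ft_force: [0.8, 0.2, 0.9]
gripper_width: -0.001
```

```bash
python3 c.py
```

```text
7.35 [599.24622742 108.39195538 216.37926261] [0.79684405 0.15782065 0.94913823]
r 38.46219137447755 ang -1.6508436631012133
```

>>> apply_moves(plan=[[[0,0,0,-0.17,0.25,0,1],[0,0,0,-0.23,0.21,0,1],[0,0,0,-0.27,0.16,0,1],[0,0,0,-0.29,0.11,0,1],[0,0,0,-0.31,0.05,0,1],[0,0,0,-0.31,-0.02,0,1],[0,0,0,-0.29,-0.08,0,1],[0,0,0,0,0,0,1]]])

```text
t: 8.02
tcp_pos: [563.0, 73.0, 216.6]
orientation: [3.141, 0.001, 0.457]
ft_force: [-0.5, -0.5, -0.1]
gripper_width: -0.002
```

```bash
python3 c.py; python3 - <<'E'
import numpy as np
for k in range(33,48):
    for h in (0,.5):
        r=np.radians(-158-12*(k+h)+3); print(k+h,np.round(3.9/25*np.cos(r),2),np.round(-3.9/25*np.sin(r),2),end='; ')
E
```

```text
8.0167 [563.03662321  73.04884339 216.55946958] [-0.53612275 -0.46399377 -0.08889534]
r 36.51971113423399 ang -86.48876419267867
33 -0.15 -0.03; 33.5 -0.15 -0.05; 34 -0.14 -0.06; 34.5 -0.14 -0.08; 35 -0.13 -0.09; 35.5 -0.12 -0.1; 36 -0.11 -0.11; 36.5 -0.09 -0.12; 37 -0.08 -0.13; 37.5 -0.07 -0.14; 38 -0.05 -0.15; 38.5 -0.04 -0.15; 39 -0.02 -0.15; 39.5 -0.0 -0.16; 40 0.01 -0.16; 40.5 0.03 -0.15; 41 0.05 -0.15; 41.5 0.06 -0.14; 42 0.08 -0.14; 42.5 0.09 -0.13; 43 0.1 -0.12; 43.5 0.11 -0.11; 44 0.12 -0.09; 44.5 0.13 -0.08; 45 0.14 -0.07; 45.5 0.15 -0.05; 46 0.15 -0.04; 46.5 0.15 -0.02; 47 0.16 -0.0; 47.5 0.16 0.01;
```

>>> apply_moves(plan=[[[0,0,0,-0.14,-0.07,0,1],[0,0,0,-0.14,-0.08,0,1],[0,0,0,-0.13,-0.09,0,1],[0,0,0,0,0,0,1]]])

```text
t: 8.35
tcp_pos: [551.9, 74.9, 216.3]
orientation: [-3.142, 0.001, 0.457]
ft_force: [1.0, 0.1, 0.9]
gripper_width: -0.003
```

>>> apply_moves(plan=[[[0,0,0,-0.12,-0.1,0,1],[0,0,0,-0.11,-0.11,0,1],[0,0,0,-0.09,-0.12,0,1]]])

```text
t: 8.6
tcp_pos: [541.5, 78.5, 216.2]
orientation: [3.142, 0.0, 0.457]
ft_force: [1.5, 0.2, -0.9]
gripper_width: 0.002
```

```bash
python3 c.py
```

```text
8.6 [541.50561436  78.54709308 216.16938029] [ 1.51252871  0.22108635 -0.89214971]
r 36.47404233327048 ang -121.93720522501884
```

>>> apply_moves(plan=[[[0,0,0,-0.08,-0.13,0,1],[0,0,0,-0.07,-0.14,0,1],[0,0,0,-0.05,-0.15,0,1]]])

```text
t: 8.85
tcp_pos: [532.4, 85.7, 216.2]
orientation: [3.141, 0.0, 0.456]
ft_force: [2.0, -1.3, -0.3]
gripper_width: -0.002
```

>>> apply_moves(plan=[[[0,0,0,-0.04,-0.15,0,1],[0,0,0,-0.02,-0.15,0,1],[0,0,0,0,-0.16,0,1]]])

```text
t: 9.1
tcp_pos: [525.9, 95.6, 216.2]
orientation: [3.142, 0.001, 0.457]
ft_force: [1.5, -1.9, -1.2]
gripper_width: -0.003
```

```bash
python3 c.py
```

```text
9.1 [525.87536909  95.60641261 216.21243179] [ 1.49583122 -1.93605695 -1.23694509]
r 37.586721257309264 ang -158.3065310474593
```

>>> apply_moves(plan=[[[0,0,0,0.02,-0.16,0,1],[0,0,0,0.04,-0.15,0,1],[0,0,0,0.06,-0.15,0,1]]])

```text
t: 9.35
tcp_pos: [523.7, 107.4, 216.2]
orientation: [-3.142, 0.001, 0.457]
ft_force: [0.6, -2.0, -0.0]
gripper_width: 0.003
```

>>> apply_moves(plan=[[[0,0,0,0.07,-0.14,0,1],[0,0,0,0.09,-0.13,0,1]]])

```text
t: 9.52
tcp_pos: [524.4, 115.1, 216.2]
orientation: [3.141, 0.001, 0.457]
ft_force: [-0.2, -2.8, -0.3]
gripper_width: -0.004
```

```bash
python3 c.py
```

```text
9.5167 [524.37677523 115.11709783 216.19864887] [-0.17282913 -2.79802594 -0.2663139 ]
r 36.85380700134673 ang 171.2330555549266
```

>>> apply_moves(plan=[[[0,0,0,0.1,-0.12,0,1],[0,0,0,0.11,-0.11,0,1]]])

```text
t: 9.68
tcp_pos: [525.7, 119.7, 215.8]
orientation: [3.138, 0.005, 0.455]
ft_force: [-7.3, -16.3, 8.4]
gripper_width: -0.002
```

```bash
python3 c.py
```

```text
9.6833 [525.65831895 119.66926514 215.78967381] [ -7.28699424 -16.28136465   8.42408753]
r 36.58348944753205 ang 163.8606659778669
```

The force jumped to about 19 N, so the stop is reached. I'll hold for one row, then back off along the circle and look.

>>> apply_moves(plan=[[[0,0,0,0,0,0,1]]])

```text
t: 9.77
tcp_pos: [525.5, 119.1, 215.8]
orientation: [3.138, 0.006, 0.455]
ft_force: [-5.8, -12.5, 6.8]
gripper_width: -0.001
```

>>> apply_moves(plan=[[[0,0,0,-0.11,0.11,0,1],[0,0,0,-0.1,0.12,0,1],[0,0,0,-0.09,0.13,0,1],[0,0,0,-0.07,0.14,0,1],[0,0,0,0,0,0,1],[0,0,0,0,0,0,1]]])

```text
t: 10.27
tcp_pos: [524.1, 107.1, 216.4]
orientation: [-3.141, -0.0, 0.456]
ft_force: [-0.7, -0.3, -0.1]
gripper_width: 0.003
```

```bash
python3 c.py;python3 - <<'E'
from h import *
p=camera_params('wrist');im=camera('wrist');cv2.imwrite('pics/w5.png',im)
print(proj(p,np.array([560.8,109.5,224])),tip_of('wrist','wing_hub')[:2])
for c in('scene','side'):
    j=camera(c);cv2.imwrite(f'pics/{c}1.png',j);print(c,[tip_of(c,n)[0] for n in('pot','wing_hub')if tip_of(c,n)])
E
```

```text
10.2667 [524.13011497 107.14864431 216.3509364 ] [-0.73447253 -0.26747161 -0.06057115]
r 36.74519480997245 ang -176.33108839778507
[357.18080138 254.06518626] [{'xy': [358.4, 255.0], 'conf': 0.88}]
scene [{'xy': [344.6, 325.5], 'conf': 0.9}, {'xy': [342.6, 248.1], 'conf': 0.58}]
side [{'xy': [295.6, 318.5], 'conf': 0.91}, {'xy': [292.7, 236.1], 'conf': 0.75}]
```

View pics/w5.png

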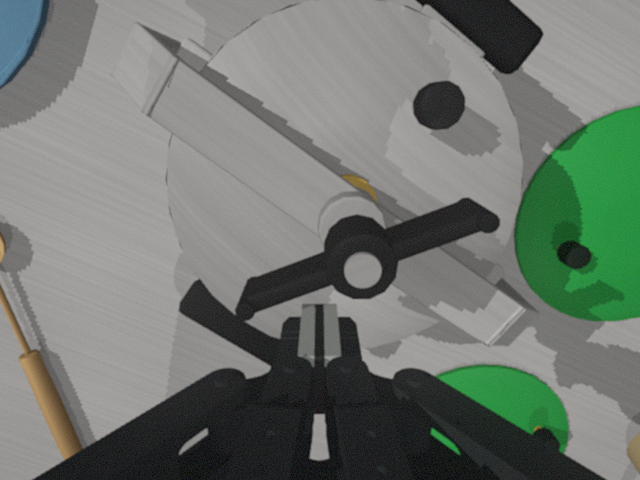

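The hub is exactly where expected (358, 255), so the pot has not slid. The wing line lies about 34° clockwise of the pot's x axis. Joint 10.0 gives 33°, which fits the stop. I'll retract upward.

>>> apply_moves(plan=[[[0,0,0,0,0,-0.5,1],[0,0,0,0,0,-1,1],[0,0,0,0,0,-1,1],[0,0,0,0,0,-1,1],[0,0,0,0,0,-1,1],[0,0,0,-0.8,0,-0.5,1],[0,0,0,-0.8,0,0,1],[0,0,0,-0.8,0,0,1],[0,0,0,0,0,0,1],[0,0,0,0,0,0,1]]])

```text
t: 11.7
tcp_pos: [469.8, 80.2, 341.8]
orientation: [3.14, -0.001, 0.456]
ft_force: [-0.4, -0.1, -0.6]
gripper_width: 0.001
```

```bash
python3 c.py;python3 - <<'E'
from h import *
p=camera_params('wrist');im=camera('wrist')
j=camera('scene');k=camera('side');sm=lambda a:cv2.resize(a,(400,300),interpolation=3)
cv2.imwrite('pics/f.png',np.vstack([np.hstack([sm(im),sm(j)]),np.hstack([sm(k),cv2.resize(j[180:300,270:430],(400,300))])]))
print([ray(p,d['xy'],224) for d in tip_of('wrist','wing_hub')[:1]])
E
```

```text
11.7 [469.76436359  80.18976684 341.77927226] [-0.44010487 -0.14457447 -0.60797356]
r 95.63773765956 ang -162.1532900928062
[array([562.10920901, 108.03653533, 224.        ])]
```

View pics/f.png

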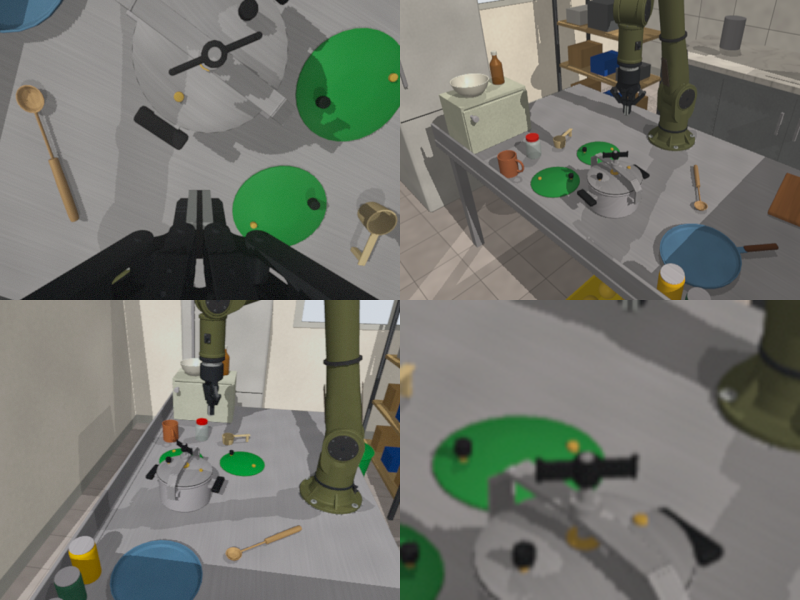

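The pot, lid and bystanders are unmoved, the wing screw is at its stop and the robot is clear. I'm handing in.

```bash
python3 -c "
from bench import bot
print(bot.finish_job())"
```

```text
the job is handed in; nothing more can be done
None
```

I pushed the wing screw clockwise with the shut fingertips against the side of one wing, going round the screw axis for about 8.6 rad. I then backed off, raised the tool clear and handed the job in. The simulated clock read about 12 s.

- **Stop reached:** the pushing force stayed at 1–3 N, then jumped to about 19 N in the last short stroke. Afterwards the wings lay about 34° clockwise of the pot's x axis. A joint value of 10.0 would give 33°, if the wings lie along the pot's x axis at zero.
- **Pot not shoved:** the hub was last seen at (562, 108), against (561, 109.5) before, which is within measuring error. The trained network put the pot's own origin 1.7 px lower in the scene camera and 4.6 px lower in the side camera. I took this as network scatter, because the hub and the pictures showed no shift.
- **Everything else:** the lid looked centred and the bystanders looked unmoved in the last pictures. The fingers touched nothing.
- **Not checked directly:** I could not read the pad force on the lid or the screw's joint value. Both are inferred from the firm stop and the wing angle.

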